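# Tuck a flashing strip under a lapped shingle and hold it

### The job

Take the aluminium flashing strip out of the parts tray and slide its flat leaf under the lower edge of the new reddish shingle in the middle of the roof section, square and centred on that shingle, until about half of the leaf is covered, without prising the shingle up. Finish while still holding the strip, pressing it firmly flat on the roof board; do not let go. Leave the copper strip and the other things on the bench where they are.

Things in the scene. Friction and masses are not known exactly. Their poses are not given: they have to be found in the camera images.
- strip: Grey aluminium flashing strip, rigid, 0.14 kg, lying leaf down in either bay of the tray. Footprint 70 (x) by 100 mm (y), leaf 4 mm thick. Along its -x edge stands an upright hem, 10 mm thick (x -35 to -25 mm), 50 mm high: pinch it from above, fingers either side along x. The leaf runs 60 mm from hem to leading edge at x = +35 mm. Origin: centre of the underside of the footprint; z up.
- strip_edge (a point): Middle of the strip's leading edge, at the underside: 35 mm ahead of the strip's origin along its x, 65 mm ahead of the middle of the hem.
- copper_strip: Strip of the same shape in copper, in the other bay of the tray; stays there. Origin and axes as for the aluminium strip.
- tray: Blue open parts tray, fixed to the bench, left or right of the robot's front. 276 mm (x) by 160 mm (y), 32 mm high, walls and floor 5 mm, a dividing wall across the middle making two bays along x of about 130 by 150 mm. The strips' x lies along the tray's x within 0.1 rad. Origin: centre of its underside, on the bench; z up.
- panel: Roof section lying level, fixed to the bench, on the other side from the tray: planked board 280 mm (x) by 300 mm (y), top at z = 18 mm, cleats 22 mm high at both sides. x points uphill (away from the robot, within 0.35 rad), z up. Origin: centre of the underside. Board is bare from x = -140 to -19 mm; beyond lie three shingles side by side and an upper course, all under 50 mm above the bench.
- shingle_butt (a point): Middle of the lower edge (butt), at the underside, of the reddish middle shingle: panel frame x = -19, y = 0, z = 30 mm as laid, so 12 mm above the board; the leaf goes into this gap. The shingle is 160 mm (y) wide, 8 mm thick; its underside slopes down to meet the board at x = +100 mm, where it is nailed. Dark fixed shingles lie either side.
- shingle (a joint): How far the reddish shingle is lifted about its nailed upper edge, rad: 0 is lying as laid, more is raised (0.035 is about 4 mm at the butt). A light spring (about 1.5 N at the butt) holds it down.
- glue: White glue bottle with yellow cap, 56 mm across, about 170 mm tall, standing beside the work; not to be disturbed. Origin: centre of its foot.
- tin: Teal round tin, 92 mm across, 108 mm tall, standing beside the work; not to be disturbed. Origin: centre of its foot.
- hammer: Hammer with orange handle, 260 mm long, lying between the robot and the work; not to be disturbed. Origin near its middle.
- offcut: Pale wood offcut 50 x 140 x 30 mm, lying between the robot and the work; not to be disturbed. Origin: centre of its underside.
Mind the look-alikes: they are no part of the job. Of the things like the strip, leave any that is pink, purple or yellow; of the rest the smaller one is meant.

How it is judged:
On the way, in this order (a step that is already met when the one before it is completed fails the run):
1. the aluminium strip is lifted out of the tray, clear of it (height (world z) of strip above 0.04 m and contact force between strip and tray below 0.05 N and contact force between the fingers and strip above 1 N), for 0.2 s.
2. the strip's leading edge is under the reddish shingle by more than 20 mm, on the board, shingle down (x of strip_edge in the frame of panel between 0.001 and 0.035 m and y of strip_edge in the frame of panel between -0.02 and 0.02 m and z of strip_edge in the frame of panel between 0.012 and 0.0215 m and angle between strip's own z axis and vertical below 0.06 rad and angle between the x axis of strip and the x axis of panel, either way round below 0.12 rad and value of joint shingle below 0.035 rad), for 0.2 s.
At the end, for the whole second after the job is handed in: Strip edge 20 to 54 mm past the reddish shingle's butt, centred within 20 mm, square within 0.12 rad, flat on the board (edge within 3.5 mm, tilt under 0.06 rad), shingle lifted under 0.035 rad (4 mm); gripper still on the strip (over 3 N), strip pressed on the board with over 5 N, at rest (all of step 2 and contact force between strip and panel above 5 N and contact force between the fingers and strip above 3 N and linear speed of strip below 0.02 m/s); the arm keeps its last pose, push and grip.
It fails at once if the reddish shingle is prised up by more than about 8 mm at its lower edge (value of joint shingle above 0.07 rad).
It fails at once if the copper strip is moved by more than 30 mm (distance of copper_strip from where it was at the start of the episode above 0.03 m).
It fails at once if the glue bottle, tin, hammer or offcut is moved by more than 30 mm (distance of any of glue, tin, hammer, offcut from where it was at the start of the episode above 0.03 m).
It also fails if it takes over 48 s, if anything falls off the work surface, if the arm or the gripper's body presses on something with over 40 N, if the wrist force passes 120 N, or if a joint passes its speed limit or range.

### The arm

A 7-joint arm with a two-finger parallel gripper is mounted at the origin on the work surface. World frame = base frame: x ahead of the robot, y to its left, z up, the work surface at z = 0. Lengths are in m, angles in rad, forces in N, time in s.
With the tool pointing down it reaches from about 0.35 to 0.9 m from the base axis. Payload 7.2 kg.
Tool frame: the origin (TCP) lies between the finger pads; the fingertips stand r.tip_reach ahead of it and the grasp point (between the pads) lies 5 mm behind it (r.tip_reach is the distance from the TCP to the fingertips, in m); z points along the fingers, y is the direction in which the jaws open and shut (so a half turn about z gives the same grasp; the last joint's range is limited). The gripper opens to 88 mm and grips with 3 to 60 N. Pads are 20 mm wide; open, the fingers measure 115 mm over their backs; the gripper's body (75 mm by 178 mm) begins 61 mm behind the grasp point.
Start: joints at [-1.322, 0.411, -0.013, 1.596, 0.006, 1.134, -0.082], TCP at [0.195, 0.594, 0.237] pointing down, gripper open.
Joint ranges: [-2.95, 2.95], [-0.29, 1.99], [-1.47, 1.44], [0.14, 2.54], [-1.03, 4.17], [0.13, 1.85], [-2.86, 2.86]. Speed limits (rad/s): [2.39, 2.39, 3.01, 3.01, 3.14, 3.14, 3.14].

### API

Orientations are given as a rotation vector (axis times angle).
In Python, from workcell import r gives the robot as it stands.
- The arm moves only by the shell command python3 -m inch 'ROWS'. ROWS is JSON, a list that holds one entry, the list of rows, each a list of 5 numbers: the gripper's target within -1 to 1 (shut at 1, half-way at 0, fully open at -1), then the shift along the tool's x, y, z in mm, then the turn about the tool's z in rad. In form: [[[claw, tx, ty, tz, yaw], ...]]. A call has exactly 5 rows; each row shifts and turns the commanded pose from where the row before left it, along the tool's axes as they then stand; what a row does not reach is not made up. A row lasts 1/12 s, in which the tool goes at most 41.7 mm and 7.16 degrees, less where a joint would pass 70% of its speed; a pose out of reach is approached as far as the arm can. A call is refused whole if a number of a shift passes 41.7 or a number of a turn 0.125, either way. A call with a gripper value outside its range is refused whole. The fingers move at their own pace and stop on an object; the grip force is fixed at half the most. Time passes only in rows, so rows that do not move let the fingers close, or fill a call up. It gives the time, the measured TCP pose, the force and the opening at its end, in the units of the state.
- r.observe(): the state, without advancing time (a new reading comes with each control period).
- r.get_image(name): name is "scene" or "top"; returns the picture (400x640x3 uint8, red, green, blue); there is no depth.
- r.camera_model(name): a dict with "K" (3x3 intrinsics, pixels), "D" ([k1, k2, p1, p2, k3] as OpenCV has them; the pictures are not rectified), "R" (3x3) and "t" (3): a world point X has camera coordinates R X + t. Camera axes: x right, y down, z forward; pixel columns grow to the right and rows downward; lengths in m; the calibration is good to about 2 mm. A picture is of the moment at which its call begins. camera_model takes no time and is no camera call.
- r.sign_off(): hands the job in, once; it reports no verdict.
Trained networks look in the newest picture that a camera, given by its name, has taken for a name from the list of things; names that differ only in an ending like _2 or _b are one class to them, and where a whole thing is asked for, a point or a joint stands for the part that bears it (a point fixed in the world has none). Each returns a list of dicts, best first, with "confidence" (0 to 1); they miss things now and then, are a little off and sometimes report something else, mostly with a low value. They report only what shows in the picture. A call takes as long as a camera call. They do not tell look-alikes from the thing itself.
- r.recognise(camera, thing): "location" ([column, row] in pixels, amid what is visible of it).
- r.silhouettes(camera, thing): "mask" (400x640 bool, what is visible of it) and "location" ([column, row] in pixels, amid what is visible of it).
The state is a dict: "time": time; "q": joint angles; "qvel": joint speeds; "joint_torque": joint torques, N m; "eef_pos": TCP position; "orientation": TCP orientation; "wrist_force": force on the tool from outside, world axes, zero at the start; "ft_torque": the same for the moment, N m; "gripper_width": finger opening in m.
Only numpy, scipy, OpenCV 4.12 (cv2) and the standard library are available. Lean on these libraries where they do the work, as an engineer would, in place of code of your own. Each camera call takes 0.05 s, during which the arm holds its last target.

## Working session

There is one attempt and no reset: what is moved stays moved. The work goes in short steps, Python scripts to look and compute and a shell command to move; the robot and the scene stay as the last step left them, time stands still between calls to the robot, and variables do not carry over. Pictures are saved under pics/ and viewed, and the job is handed in when it is done.

```bash
mkdir -p pics; ls; python3 - <<'E'
from workcell import r
import cv2,numpy as np
s=r.observe()
for k,v in s.items(): print(k,np.round(v,3))
print(r.tip_reach)
for n in("scene","top"):
    im=r.get_image(n); cv2.imwrite(f"pics/{n}0.png",im[:,:,::-1])
    c=r.camera_model(n); print(n,{k:np.round(v,4).tolist() for k,v in c.items()})
E
```

```text
pics
time 0.0
q [-1.322  0.412 -0.013  1.597  0.006  1.134 -0.082]
qvel [-0.004  0.    -0.001 -0.002 -0.001  0.002  0.   ]
joint_torque [ 1.0000e-03 -5.8795e+01  6.4300e-01 -2.9108e+01 -5.4000e-02  1.8000e-02
  0.0000e+00]
eef_pos [0.195 0.593 0.236]
orientation [-4.950e-01 -3.102e+00  2.000e-03]
wrist_force [-0.787 -0.314  0.344]
ft_torque [-0.024 -0.084 -0.02 ]
gripper_width 0.088
0.014
scene {'K': [[511.3469, 0.0, 320.333], [0.0, 511.3469, 202.9908], [0.0, 0.0, 1.0]], 'D': [0.0123, 0.0, 0.0, 0.0, 0.0], 'R': [[-0.7999, 0.5996, -0.0248], [0.3353, 0.4123, -0.8471], [-0.4977, -0.6859, -0.5309]], 't': [0.4337, -0.1225, 1.8803]}
top {'K': [[381.8314, 0.0, 320.9905], [0.0, 381.8314, 198.9816], [0.0, 0.0, 1.0]], 'D': [-0.094, 0.0, 0.0, 0.0, 0.0], 'R': [[-0.0246, -0.9997, -0.0013], [-0.9922, 0.0246, -0.1224], [0.1224, -0.0017, -0.9925]], 't': [0.0054, 0.5647, 1.495]}
```

View pics/scene0.png

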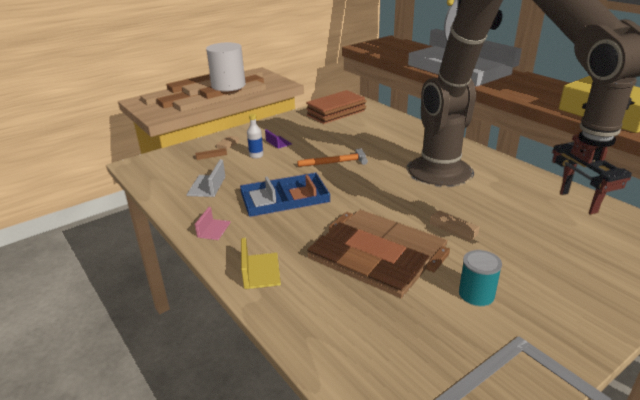

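View pics/top0.png

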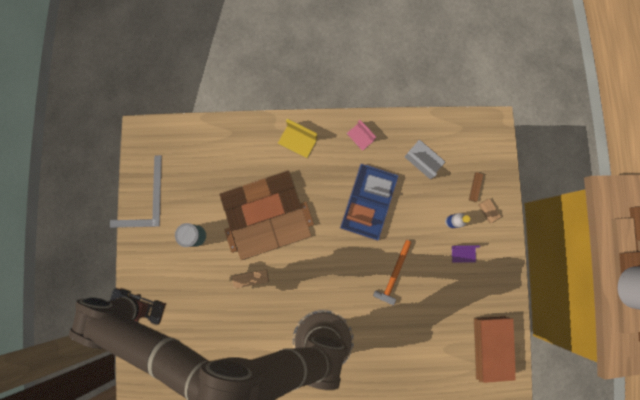

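The job strip is the grey one in the tray's far bay (top image about 378,186). Copper is in the near bay (361,214). The roof panel is on the left, with its red shingle at about (262,208). The pink, yellow, purple and larger grey strips are look-alikes. Next I'll measure from the masks.

```bash
python3 - <<'E'
from workcell import r
import cv2,numpy as np
ims={n:r.get_image(n) for n in("scene","top")}
D={}
for n in ims:
  D[n]=ims[n]
  for t in("strip","copper_strip","tray","panel","shingle_butt","offcut","hammer","glue","tin"):
    L=r.silhouettes(n,t)
    print(n,t,[(round(d["confidence"],2),np.round(d["location"]).tolist(),int(d["mask"].sum())) for d in L[:4]])
    for i,d in enumerate(L[:4]): D[f"{n}.{t}.{i}"]=d["mask"]
np.savez("m.npz",**D)
t=ims["top"][150:270,190:420]; cv2.imwrite("pics/tz.png",cv2.resize(t,None,fx=3.4,fy=3.4,interpolation=2)[:,:,::-1])
t=ims["scene"][150:300,220:470]; cv2.imwrite("pics/sz.png",cv2.resize(t,None,fx=3.2,fy=3.2,interpolation=2)[:,:,::-1])
E
```

```text
scene strip [(0.98, [210.0, 228.0], 691), (0.96, [212.0, 184.0], 708), (0.81, [258.0, 270.0], 1325), (0.74, [276.0, 138.0], 272)]
scene copper_strip [(0.88, [304.0, 190.0], 339)]
scene tray [(0.7, [284.0, 195.0], 1933)]
scene panel [(0.92, [381.0, 247.0], 7494), (0.75, [480.0, 277.0], 1889)]
scene shingle_butt [(0.91, [375.0, 244.0], 1089)]
scene offcut [(0.83, [453.0, 227.0], 815)]
scene hammer [(0.65, [336.0, 162.0], 483), (0.34, [376.0, 247.0], 1076)]
scene glue [(0.91, [258.0, 135.0], 513)]
scene tin [(0.68, [479.0, 278.0], 1945)]
top strip [(0.81, [465.0, 253.0], 371), (0.75, [425.0, 156.0], 792), (0.7, [376.0, 186.0], 410), (0.6, [362.0, 133.0], 466)]
top copper_strip [(0.73, [363.0, 214.0], 422), (0.31, [252.0, 279.0], 487)]
top tray [(0.63, [367.0, 200.0], 1877)]
top panel [(0.56, [265.0, 216.0], 5486)]
top shingle_butt [(0.69, [266.0, 208.0], 883)]
top offcut [(0.57, [255.0, 279.0], 448)]
top hammer [(0.9, [393.0, 278.0], 569)]
top glue []
top tin [(0.66, [190.0, 235.0], 641), (0.48, [367.0, 202.0], 1822), (0.25, [456.0, 219.0], 262)]
```

View pics/tz.png

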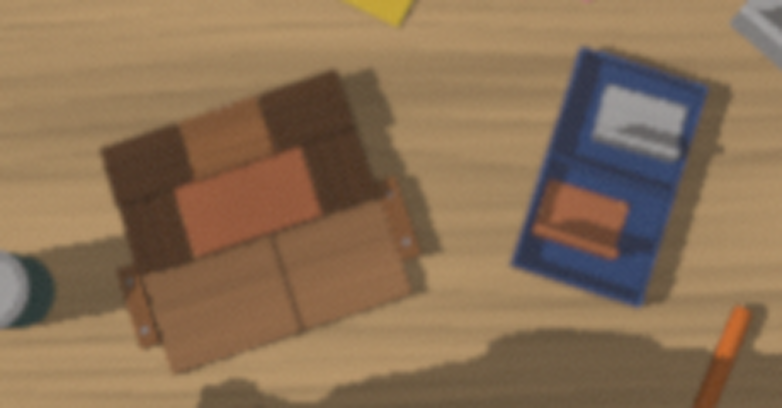

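View pics/sz.png

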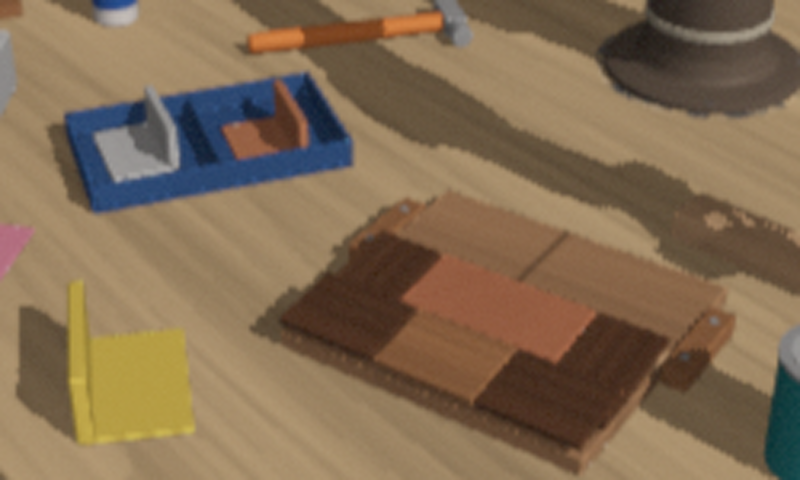

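```bash
python3 - <<'E'
import cv2,numpy as np
D=np.load("m.npz")
def z(n,x,y,w,h,s): cv2.imwrite(f"pics/z_{n}.png",cv2.resize(D[n][y:y+h,x:x+w],None,fx=s,fy=s,interpolation=2)[:,:,::-1])
z("top",335,155,75,55,10); z("scene",235,168,100,50,8)
E
```

```text
(no output)
```

View pics/z_top.png

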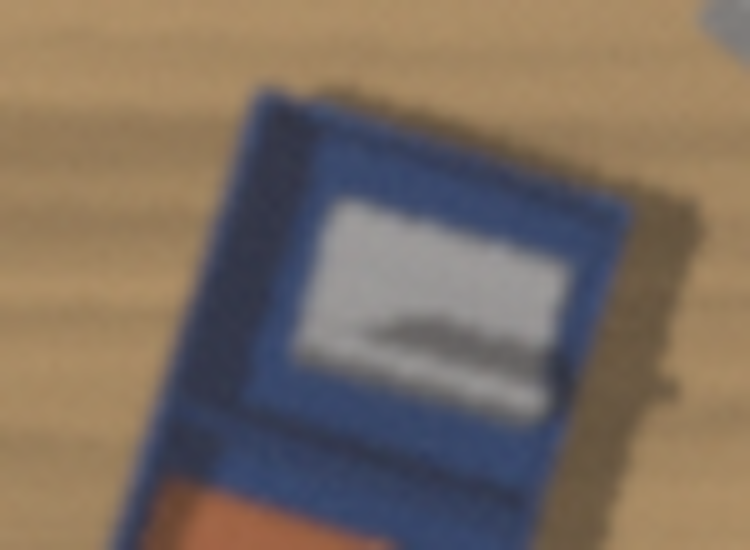

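View pics/z_scene.png

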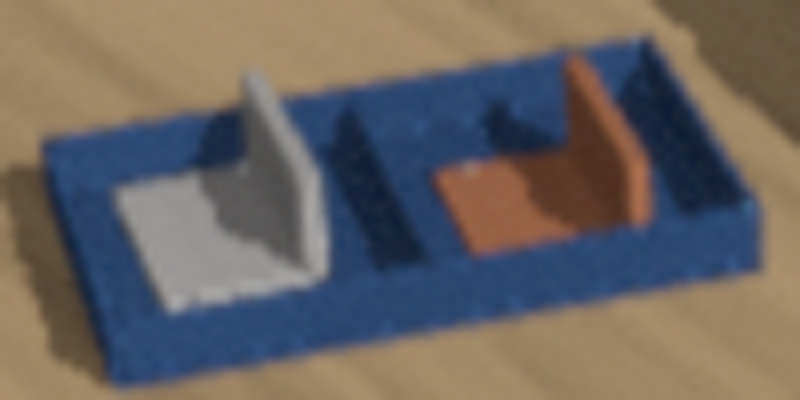

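```bash
cat > fit.py <<'E'
import numpy as np,cv2
from scipy.optimize import least_squares
from workcell import r
CM={n:r.camera_model(n) for n in("scene","top")}
def proj(n,X):
    c=CM[n]; return cv2.projectPoints(np.asarray(X,float).reshape(-1,3),cv2.Rodrigues(np.array(c["R"]))[0],np.array(c["t"],float),np.array(c["K"]),np.array(c["D"],float))[0].reshape(-1,2)
def W(p,X,z0=0):
    X=np.asarray(X,float); c,s=np.cos(p[2]),np.sin(p[2])
    return np.stack([p[0]+c*X[:,0]-s*X[:,1],p[1]+s*X[:,0]+c*X[:,1],X[:,2]+z0],1)
def fit(obs,x0,z0=0):
    # obs: list (cam,zoom,offx,offy,u,v,X mm)
    def f(p):
        return np.concatenate([proj(o[0],W(p,[np.array(o[6])/1000],z0))[0]-[(o[4]+.5)/o[1]-.5+o[2],(o[5]+.5)/o[1]-.5+o[3]] for o in obs])
    s=least_squares(f,x0,loss="soft_l1"); return s.x,f(s.x).reshape(-1,2)
E
python3 - <<'E'
from fit import *
np.set_printoptions(suppress=True,precision=4)
T=lambda u,v,*X:("top",3.4,190,150,u,v,X)
S=lambda u,v,*X:("scene",3.2,220,150,u,v,X)
o=[T(178,372,-140,150,18),T(425,290,-140,-150,18),T(193,256,-19,80,38),T(322,213,-19,-80,38),
S(450,193,-140,-150,18),S(727,290,-140,150,18),S(437,256,-19,-80,38),S(597,318,-19,80,38)]
for sel in (o,o[:4],o[4:]):
    p,e=fit(sel,[.55,.2,0]); print("panel",p,"\n",e.round(1).tolist())
t2=lambda u,v,*X:("top",10,335,155,u,v,X)
s2=lambda u,v,*X:("scene",8,235,168,u,v,X)
o=[t2(340,197,35,50,4),t2(572,262,35,-50,4),t2(293,365,-35,50,0),t2(540,418,-35,-50,0),
s2(118,187,35,-50,4),s2(172,310,35,50,4),s2(250,72,-30,-50,50),s2(315,165,-30,50,50),s2(325,275,-35,50,0)]
for sel in (o,o[:4],o[4:]):
    p,e=fit(sel,[.55,-.1,0],.005); print("strip",p,"\n",e.round(1).tolist())
o=[T(583,48,138,80,32),T(708,88,138,-80,32),T(640,305,-138,-80,32),T(514,264,-138,80,32),
s2(45,140,138,-80,32),s2(650,40,-138,-80,32),s2(760,205,-138,80,32)]
for sel in (o,o[:4],o[4:]):
    p,e=fit(sel,[.55,-.1,0]); print("tray",p,"\n",e.round(1).tolist())
E
```

```text
panel [0.5091 0.2246 0.3044] 
 [[-3.1, 0.5], [-4.8, 0.5], [-1.1, 0.1], [-1.0, -0.1], [-2.2, -0.9], [-0.8, -0.2], [0.2, -0.6], [-1.1, -1.7]]
panel [0.5097 0.2166 0.3162] 
 [[-0.6, 0.6], [-2.5, -0.2], [1.0, 0.2], [1.0, -0.5]]
panel [0.5102 0.2289 0.2952] 
 [[-1.0, -0.3], [0.3, 1.0], [1.1, 0.1], [-0.3, -0.6]]
strip [ 0.6125 -0.2414 -0.2724] 
 [[-0.9, 1.4], [-0.5, 0.8], [-0.3, 1.1], [-1.3, 1.7], [-2.0, 0.1], [-1.1, -1.1], [-1.4, -0.9], [-1.1, 1.0], [0.2, -0.1]]
strip [ 0.6176 -0.2447 -0.2704] 
 [[-0.2, 0.2], [0.2, -0.5], [0.5, -0.2], [-0.5, 0.4]]
strip [ 0.6099 -0.2377 -0.2914] 
 [[-0.6, 0.1], [-0.2, -0.9], [0.1, -0.7], [-0.1, 1.4], [1.2, 0.2]]
tray [ 0.5493 -0.2008 -0.3486] 
 [[-0.6, -0.3], [0.0, 0.4], [-0.4, 1.4], [-1.6, 0.7], [-1.8, -0.8], [-0.5, -1.1], [-0.7, 0.1]]
tray [ 0.5515 -0.2033 -0.3441] 
 [[-0.2, -0.8], [0.5, -0.3], [0.4, 0.8], [-0.8, 0.3]]
tray [ 0.5485 -0.1958 -0.3438] 
 [[-1.0, -0.2], [0.3, -0.7], [0.5, 0.5]]
```

```bash
cat > nav.py <<'E'
import sys
from fit import *
from scipy.spatial.transform import Rotation as Ro
np.set_printoptions(suppress=True,precision=4)
def go(x,y,z,yaw=None):
    """yaw: world heading wanted for tool y (mod pi). prints tool turn & shift in tool axes (after / before the turn)"""
    s=r.observe(); R=Ro.from_rotvec(s["orientation"]).as_matrix(); p=np.array(s["eef_pos"])
    print("t",round(float(s["time"]),2),"p",p,"tooly heading",round(np.arctan2(R[1,1],R[0,1]),4),"toolx",round(np.arctan2(R[1,0],R[0,0]),4),"zaxis",R[:,2],"w",s["gripper_width"],"F",np.round(s["wrist_force"],1),"q",np.round(s["q"],2))
    d=(np.array([x,y,z])-p)*1000
    print("shift mm now-axes",(R.T@d).round(1))
    if yaw is not None:
        h=np.arctan2(R[1,1],R[0,1]); dh=(yaw-h+np.pi/2)%np.pi-np.pi/2
        print("turn about tool z",round(-dh,4)); R2=R@Ro.from_euler("z",-dh).as_matrix(); print("shift after turn",(R2.T@d).round(1))
E
python3 - <<'E'
from nav import *
p=[.613,-.241,-.278]
h=W(p,[[-.03,0,0]])[0]; print(h)
go(h[0],h[1],.14,p[2])
E
```

```text
[ 0.5842 -0.2328  0.    ]
t 1.1 p [0.1947 0.5939 0.2366] tooly heading 1.254 toolx 2.8248 zaxis [-0.  0. -1.] w 0.08789510533021057 F [ 0.3  0.4 -0.3] q [-1.32  0.41 -0.01  1.6   0.01  1.13 -0.08]
shift mm now-axes [-627.6 -664.2   96.6]
turn about tool z 1.532
shift after turn [-688.1  601.3   96.6]
```

```bash
R='[0.1,0,0,0,0.102]'; python3 -m inch '[[[0.1,0,0,0,0.102],[0.1,0,0,0,0.102],[0.1,0,0,0,0.102],[0.1,0,0,0,0.102],[0.1,0,0,0,0.102]]]'; python3 -m inch '[[[0.1,0,0,0,0.102],[0.1,0,0,0,0.102],[0.1,0,0,0,0.102],[0.1,0,0,0,0.102],[0.1,0,0,0,0.102]]]';python3 -m inch '[[[0.1,0,0,0,0.102],[0.1,0,0,0,0.102],[0.1,0,0,0,0.102],[0.1,0,0,0,0.102],[0.1,0,0,0,0.102]]]';python3 - <<'E'
from nav import *
go(.584,-.233,.237,-.278)
E
```

```text
time: 1.52
eef_pos: [0.1947, 0.5939, 0.2367]
orientation: [-1.269, -2.874, -0.0]
wrist_force: [0.3, -0.1, -0.7]
gripper_width: 0.0585
time: 1.93
eef_pos: [0.1947, 0.5939, 0.2367]
orientation: [-1.953, -2.461, -0.0]
wrist_force: [-0.3, 0.2, -0.2]
gripper_width: 0.0394
time: 2.35
eef_pos: [0.1946, 0.5939, 0.2367]
orientation: [-2.511, -1.888, -0.0]
wrist_force: [-0.2, -0.1, 1.0]
gripper_width: 0.0395
t 2.35 p [0.1946 0.5939 0.2367] tooly heading -0.2809 toolx 1.2899 zaxis [-0.      0.0001 -1.    ] w 0.039510618153467826 F [-0.2 -0.1  1. ] q [-1.55  0.42  0.3   1.61 -0.13  1.13 -1.5 ]
shift mm now-axes [-686.5  603.4   -0.4]
turn about tool z -0.0029
shift after turn [-688.3  601.3   -0.4]
```

```bash
python3 -m inch '[[[0.1,-22.9,20.1,0,0],[0.1,-22.9,20.1,0,0],[0.1,-22.9,20.1,0,0],[0.1,-22.9,20.1,0,0],[0.1,-22.9,20.1,0,0]]]'; python3 -m inch '[[[0.1,-22.9,20.1,0,0],[0.1,-22.9,20.1,0,0],[0.1,-22.9,20.1,0,0],[0.1,-22.9,20.1,0,0],[0.1,-22.9,20.1,0,0]]]'; python3 -m inch '[[[0.1,-22.9,20.1,0,0],[0.1,-22.9,20.1,0,0],[0.1,-22.9,20.1,0,0],[0.1,-22.9,20.1,0,0],[0.1,-22.9,20.1,0,0]]]'; python3 - <<'E'
from nav import *
go(.584,-.233,.237,-.278)
E
```

```text
time: 2.77
eef_pos: [0.2606, 0.4551, 0.2367]
orientation: [-2.506, -1.895, -0.0]
wrist_force: [1.3, 0.7, -0.3]
gripper_width: 0.0397
time: 3.18
eef_pos: [0.3261, 0.3175, 0.2369]
orientation: [-2.505, -1.895, -0.001]
wrist_force: [0.2, 1.1, 0.3]
gripper_width: 0.0392
time: 3.6
eef_pos: [0.3916, 0.1799, 0.2369]
orientation: [-2.505, -1.895, -0.001]
wrist_force: [0.4, 0.7, 0.4]
gripper_width: 0.0393
t 3.6 p [0.3916 0.1799 0.2369] tooly heading -0.2759 toolx 1.2949 zaxis [ 0.0004  0.0009 -1.    ] w 0.039265598440801186 F [0.4 0.7 0.4] q [-1.08  0.06  0.57  2.07 -0.04  1.02 -0.76]
shift mm now-axes [-344.9  297.6   -0.3]
turn about tool z 0.0021
shift after turn [-344.2  298.3   -0.3]
```

Now 15 more rows, coming down about 67 mm on the way.

```bash
python3 -m inch '[[[0.1,-22.9,19.8,4,0],[0.1,-22.9,19.8,4,0],[0.1,-22.9,19.8,4,0],[0.1,-22.9,19.8,4,0],[0.1,-22.9,19.8,4,0]]]'; python3 -m inch '[[[0.1,-22.9,19.8,4,0],[0.1,-22.9,19.8,4,0],[0.1,-22.9,19.8,4,0],[0.1,-22.9,19.8,4,0],[0.1,-22.9,19.8,4,0]]]'; python3 -m inch '[[[0.1,-22.9,19.8,6,0],[0.1,-22.9,19.8,6,0],[0.1,-22.9,19.8,6,0],[0.1,-22.9,19.8,6,0],[0.1,-10,10,6,0]]]'; python3 - <<'E'
from nav import *
go(.584,-.233,.14,-.278)
D={n:r.get_image(n) for n in CM}
P=r.observe()["eef_pos"]
R=Ro.from_rotvec(r.observe()["orientation"]).as_matrix()
for n in CM:
    im=D[n][:,:,::-1].copy(); c=proj(n,[P])[0]; x,y=int(c[0])-40,int(c[1])-30
    z=cv2.resize(im[y:y+70,x:x+80],None,fx=8,fy=8,interpolation=2)
    for q,col in((P+R[:,2]*r.tip_reach,(0,0,255)),(P,(0,255,0)),(P+R@[0,.02,r.tip_reach],(255,0,255)),(P+R@[0,-.02,r.tip_reach],(255,0,255))):
        u=proj(n,[q])[0]; cv2.circle(z,(int((u[0]-x+.5)*8),int((u[1]-y+.5)*8)),3,col,-1)
    cv2.imwrite(f"pics/h_{n}.png",z); np.save(f"h_{n}.npy",D[n])
    print(n,x,y)
E
```

```text
time: 4.02
eef_pos: [0.4558, 0.0428, 0.2168]
orientation: [-2.506, -1.895, -0.002]
wrist_force: [-0.0, 0.6, -0.7]
gripper_width: 0.0395
time: 4.43
eef_pos: [0.5199, -0.0943, 0.1965]
orientation: [2.505, 1.895, 0.001]
wrist_force: [1.2, 0.8, 1.1]
gripper_width: 0.0394
time: 4.85
eef_pos: [0.5781, -0.2192, 0.1664]
orientation: [2.507, 1.89, -0.001]
wrist_force: [-0.5, -0.6, 0.6]
gripper_width: 0.0397
t 4.85 p [ 0.5781 -0.2192  0.1664] tooly heading -0.2785 toolx 1.2923 zaxis [ 0.0007 -0.0021 -1.    ] w 0.039747888001808326 F [-0.5 -0.6  0.6] q [-0.21  0.54  0.7   1.73 -0.4   1.02  0.36]
shift mm now-axes [-11.6   9.5  26.5]
turn about tool z -0.0005
shift after turn [-11.6   9.5  26.5]
scene 230 123
top 337 159
```

View pics/h_scene.png

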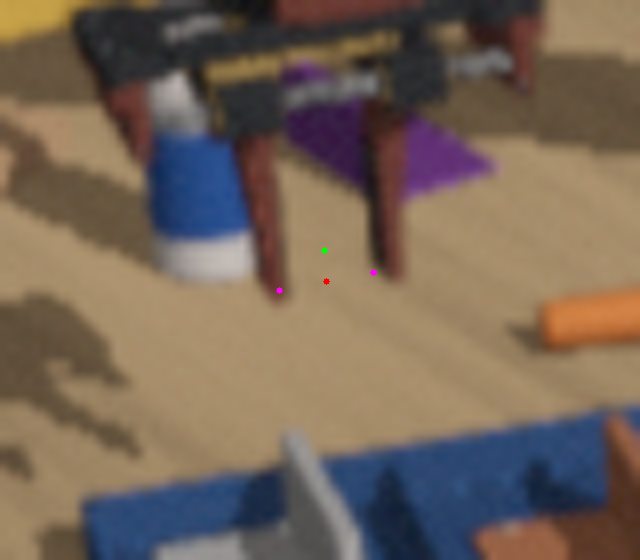

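View pics/h_top.png

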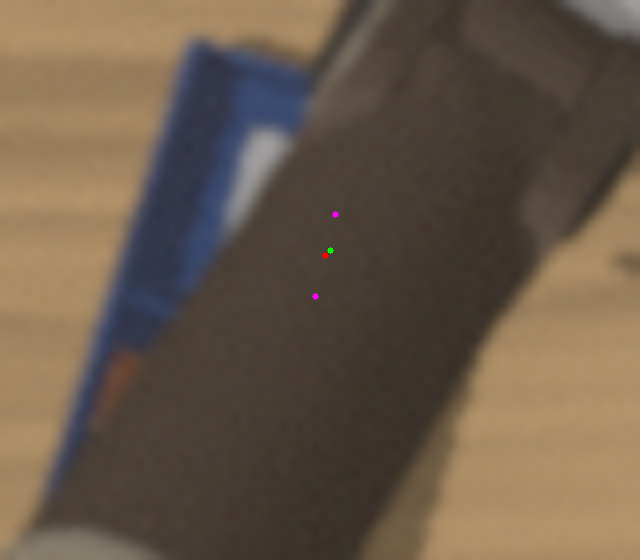

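```bash
python3 -m inch '[[[0.1,-5,4,17,0],[0.1,-5,4,17,0],[0.1,0,0,17,0],[0.1,0,0,17,0],[0.1,0,0,17,0]]]'; python3 - <<'E'
from nav import *
go(.583,-.232,.08,-.28)
s=r.observe();P=s["eef_pos"]
R=Ro.from_rotvec(s["orientation"]).as_matrix()
n="scene"; I=r.get_image(n)
im=I[:,:,::-1].copy(); c=proj(n,[P])[0]; x,y=int(c[0])-40,int(c[1])-30
z=cv2.resize(im[y:y+70,x:x+80],None,fx=8,fy=8,interpolation=2)
for q,col in((P+R[:,2]*r.tip_reach,(0,0,255)),(P+R@[0,.02,r.tip_reach],(255,0,255)),(P+R@[0,-.02,r.tip_reach],(255,0,255))):
    u=proj(n,[q])[0]; cv2.circle(z,(int((u[0]-x+.5)*8),int((u[1]-y+.5)*8)),3,col,-1)
cv2.imwrite(f"pics/h2.png",z)
E
```

```text
time: 5.37
eef_pos: [0.5825, -0.2254, 0.0813]
orientation: [-2.504, -1.896, -0.001]
wrist_force: [-0.2, 0.3, -0.1]
gripper_width: 0.0395
t 5.37 p [ 0.5825 -0.2254  0.0813] tooly heading -0.2748 toolx 1.296 zaxis [ 0.0003  0.0009 -1.    ] w 0.03950787160715476 F [-0.2  0.3 -0.1] q [-0.14  0.65  0.63  1.77 -0.49  0.88  0.43]
shift mm now-axes [-6.2  2.3  1.3]
turn about tool z 0.0052
shift after turn [-6.2  2.3  1.3]
```

View pics/h2.png

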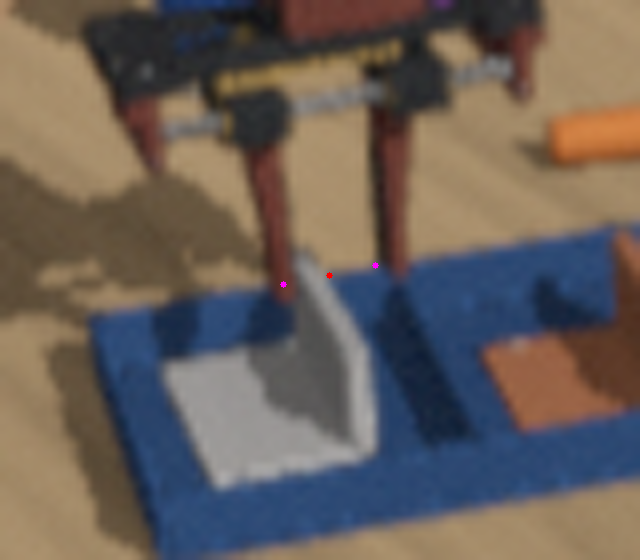

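```bash
python3 -m inch '[[[0.1,-3,1,10,0],[0.1,0,0,12,0],[0.1,0,0,10,0],[0.1,0,0,10,0],[0.1,0,0,9,0]]]'; python3 -m inch '[[[1,0,0,0,0],[1,0,0,0,0],[1,0,0,0,0],[1,0,0,0,0],[1,0,0,0,0]]]'; python3 -m inch '[[[1,0,0,0,0],[1,0,0,0,0],[1,0,0,0,0],[1,0,0,0,0],[1,0,0,0,0]]]'
```

```text
time: 5.83
eef_pos: [0.5826, -0.2299, 0.0299]
orientation: [-2.506, -1.895, -0.0]
wrist_force: [-0.8, 0.4, 0.1]
gripper_width: 0.0395
time: 6.25
eef_pos: [0.5831, -0.2303, 0.0312]
orientation: [2.505, 1.894, 0.001]
wrist_force: [-1.0, -0.6, 2.1]
gripper_width: 0.0099
time: 6.67
eef_pos: [0.583, -0.2303, 0.0312]
orientation: [2.505, 1.894, 0.001]
wrist_force: [-0.3, 0.5, 5.6]
gripper_width: 0.0098
```

```bash
python3 -m inch '[[[1,0,0,-10,0],[1,0,0,-20,0],[1,0,0,-25,0],[1,0,0,-25,0],[1,0,0,-25,0]]]'; python3 -m inch '[[[1,0,0,-15,0],[1,0,0,0,0],[1,0,0,0,0],[1,0,0,0,0],[1,0,0,0,0]]]'; python3 - <<'E'
from nav import *
go(.583,-.232,.15,-.28)
D={n:r.get_image(n) for n in CM}
for n in CM: np.save(f"l_{n}.npy",D[n])
z=lambda n,x,y,w,h,s,f: cv2.imwrite(f"pics/{f}.png",cv2.resize(D[n][y:y+h,x:x+w],None,fx=s,fy=s,interpolation=2)[:,:,::-1])
z("top",215,165,105,100,6,"p_top"); z("scene",300,205,160,90,5,"p_scene"); z("scene",220,110,120,110,5,"s_scene")
E
```

```text
time: 7.08
eef_pos: [0.5817, -0.2298, 0.1366]
orientation: [-2.505, -1.894, 0.002]
wrist_force: [0.4, 0.4, -1.5]
gripper_width: 0.0103
time: 7.5
eef_pos: [0.5817, -0.2295, 0.149]
orientation: [-2.504, -1.894, 0.002]
wrist_force: [0.4, -0.3, -1.2]
gripper_width: 0.0101
t 7.5 p [ 0.5817 -0.2295  0.149 ] tooly heading -0.2759 toolx 1.2949 zaxis [-0.0026  0.0008 -1.    ] w 0.010066423812219756 F [ 0.4 -0.3 -1.2] q [-0.18  0.57  0.69  1.72 -0.42  1.    0.39]
shift mm now-axes [-2.1  2.  -1. ]
turn about tool z 0.0041
shift after turn [-2.1  2.  -1. ]
```

View pics/p_top.png

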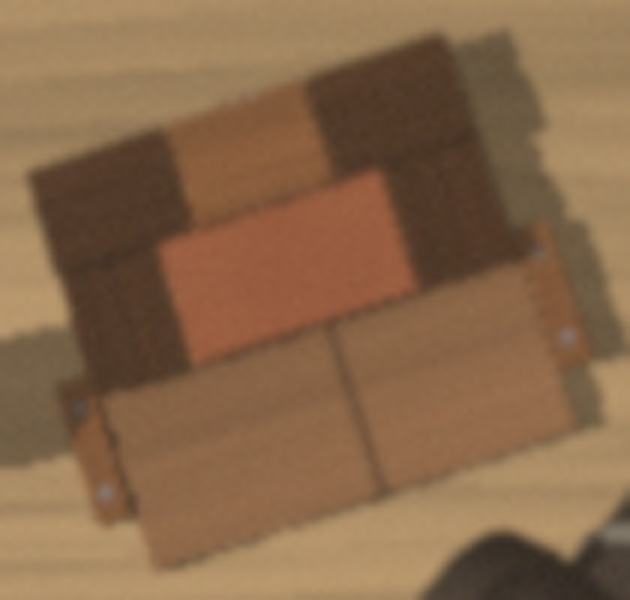

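View pics/p_scene.png

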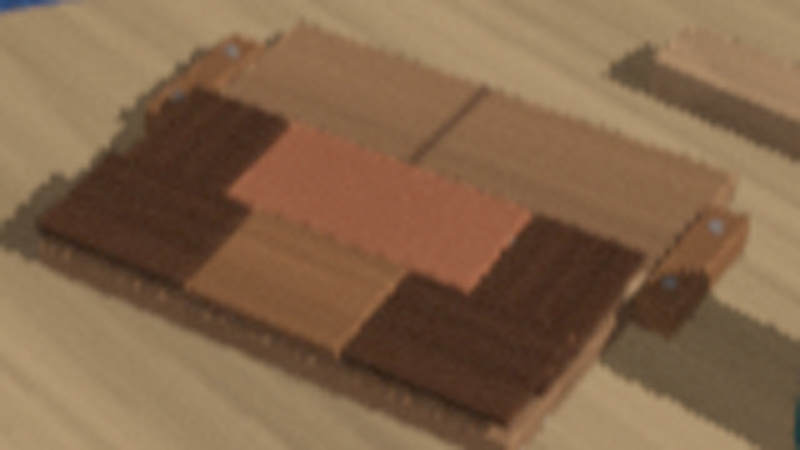

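View pics/s_scene.png

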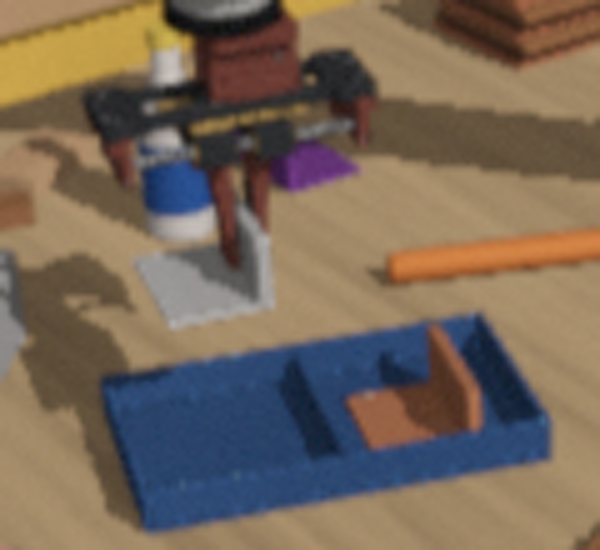

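```bash
python3 - <<'E'
from nav import *
T=lambda u,v,*X:("top",6,215,165,u,v,X)
S=lambda u,v,*X:("scene",5,300,205,u,v,X)
o=[T(157,570,-140,150,18),T(577,429,-140,-150,18),T(194,365,-19,80,38),T(415,290,-19,-80,38),
S(303,22,-140,-150,18),S(737,178,-140,150,18),S(290,123,-19,-80,38),S(532,213,-19,80,38)]
for sel in (o,o[:4],o[4:]):
    p,e=fit(sel,[.55,.2,.3]); print("panel",p,"\n",e.round(1).tolist())
    print(W(p,[[-.019,0,.03],[-.019,.08,.03],[-.019,-.08,.03]]))
D={n:np.load(f"l_{n}.npy") for n in CM}
p=[.5095,.222,.304]
for n,x,y,w,h,s in(("top",215,165,105,100,6),("scene",300,205,160,90,5)):
    z=cv2.resize(D[n][y:y+h,x:x+w],None,fx=s,fy=s,interpolation=2)[:,:,::-1].copy()
    def L(P,c):
        u=proj(n,W(p,np.array(P)/1000)); u=np.array([((a-x+.5)*s,(b-y+.5)*s) for a,b in u])
        cv2.polylines(z,[u.astype(int)],False,c,1,cv2.LINE_AA)
    L([[-19,150,18],[-140,150,18],[-140,-150,18],[-19,-150,18]],(0,255,255))
    L([[60,80,30],[-19,80,38],[-19,-80,38],[60,-80,30]],(255,255,0))
    L([[-140,150,0],[140,150,0],[140,-150,0],[-140,-150,0]],(0,255,0))
    cv2.imwrite(f"pics/o_{n}.png",z)
E
```

```text
panel [0.5063 0.2239 0.2968] 
 [[-2.0, 0.5], [-0.8, 0.4], [-1.5, 0.2], [-0.2, 0.1], [-1.2, -0.3], [-0.4, -0.3], [-0.4, -0.7], [-0.4, -0.2]]
[[0.4882 0.2183 0.03  ]
 [0.4648 0.2948 0.03  ]
 [0.5116 0.1418 0.03  ]]
panel [0.5074 0.2198 0.3036] 
 [[-0.7, 0.4], [0.3, -0.2], [-0.4, 0.1], [0.8, -0.3]]
[[0.4892 0.2141 0.03  ]
 [0.4653 0.2904 0.03  ]
 [0.5132 0.1378 0.03  ]]
panel [0.5064 0.2258 0.2915] 
 [[-0.4, -0.1], [0.3, 0.2], [0.1, -0.4], [0.0, 0.2]]
[[0.4882 0.2203 0.03  ]
 [0.4652 0.297  0.03  ]
 [0.5112 0.1437 0.03  ]]
```

View pics/o_top.png

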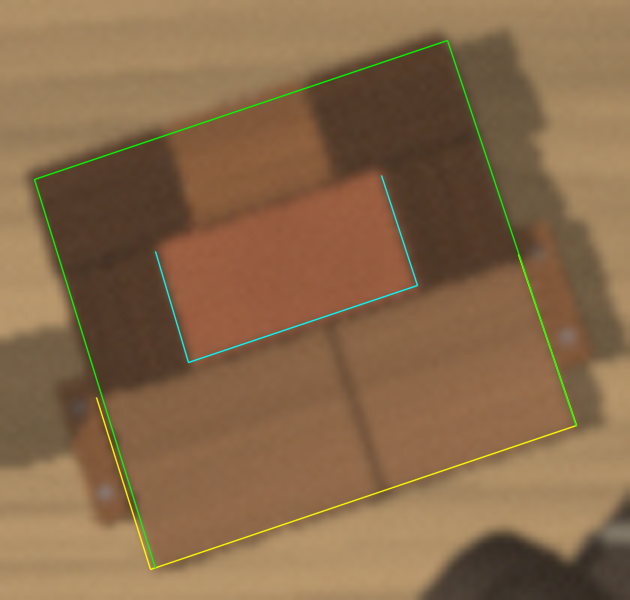

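View pics/o_scene.png

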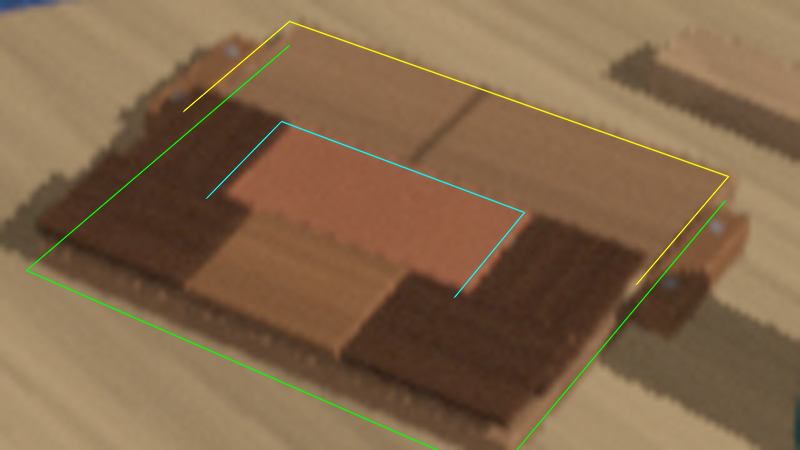

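```bash
python3 -m inch '[[[1,0,0,0,-0.115],[1,0,0,0,-0.115],[1,0,0,0,-0.115],[1,0,0,0,-0.115],[1,0,0,0,-0.115]]]'; python3 - <<'E'
from nav import *
T=lambda u,v,*X:("scene",5,220,110,u,v,X)
p,e=fit([T(137,260,35,-50,4),T(172,327,35,50,4),T(272,307,-35,50,2)],[.61,-.24,-.27],.123); print(p,e.round(1).tolist(), "hem",W(p,[[-.03,0,0]]))
P=[.5065,.2235,.297]
a=W(P,[[-.115,0,0]])[0]; print(a)
go(a[0],a[1],.149,.297)
E
```

```text
time: 8.02
eef_pos: [0.5821, -0.23, 0.1497]
orientation: [-1.858, -2.532, 0.001]
wrist_force: [0.9, -0.0, -2.6]
gripper_width: 0.0097
[ 0.6094 -0.2301 -0.3033] [[-0.3, -0.3], [-0.4, -0.2], [1.0, 0.4]] hem [[ 0.5808 -0.2211  0.    ]]
[0.3965 0.1898 0.    ]
t 8.02 p [ 0.5821 -0.23    0.1497] tooly heading 0.3045 toolx 1.8753 zaxis [-0.0014  0.0002 -1.    ] w 0.009686248922751231 F [ 0.9 -0.  -2.6] q [-0.08  0.54  0.54  1.71 -0.32  0.98  0.88]
shift mm now-axes [456.2 -51.2   1.1]
turn about tool z 0.0075
shift after turn [455.8 -54.6   1.1]
```

```bash
python3 -m inch '[[[1,15,-2,0,0],[1,25,-3,0,0],[1,28,-3,0,0],[1,28,-3,0,0],[1,28,-3,0,0]]]';python3 -m inch '[[[1,28,-3,0,0],[1,28,-3,0,0],[1,28,-3,0,0],[1,28,-3,0,0],[1,28,-3,0,0]]]';python3 -m inch '[[[1,28,-3,0,0],[1,28,-4,0,0],[1,28,-4,0,0],[1,28,-4,0,0],[1,28,-4,0,0]]]';python3 -m inch '[[[1,25,-3,0,0],[1,15,-3,0,0],[1,10,-2,0,0],[1,0,0,0,0.008],[1,0,0,0,0]]]'; cat > look.py <<'E'
from nav import *
P=[.5065,.2235,.297]
def look(tag,zs,edge,wins=(("top",215,165,105,100,6),("scene",300,205,160,90,5))):
    a=W(P,[[edge-.065,0,0]])[0]; s=r.observe(); go(a[0],a[1],s["eef_pos"][2],P[2])
    Rm=Ro.from_rotvec(s["orientation"]).as_matrix(); h=np.arctan2(Rm[1,1],Rm[0,1])
    if np.cos(h)<0: h+=np.pi
    t=s["eef_pos"]; q=[t[0]+.03*np.cos(h),t[1]+.03*np.sin(h),h]; zz=t[2]-.026
    e=W(q,[[.035,0,0]])[0][:2]-P[:2]; c,si=np.cos(P[2]),np.sin(P[2])
    print("edge in panel (if centred):",c*e[0]+si*e[1],-si*e[0]+c*e[1],"dyaw",h-P[2],"under z",zz)
    for n,x,y,w,hh,sc in wins:
        I=r.get_image(n); np.save(f"{tag}_{n}.npy",I)
        z=cv2.resize(I[y:y+hh,x:x+w],None,fx=sc,fy=sc,interpolation=2)[:,:,::-1].copy()
        cv2.imwrite(f"pics/{tag}_{n}_raw.png",z)
        def L(p,X,c,z0=0):
            u=proj(n,W(p,np.array(X)/1000,z0)); u=np.array([((a-x+.5)*sc,(b-y+.5)*sc) for a,b in u])
            cv2.polylines(z,[u.astype(int)],False,c,1,cv2.LINE_AA)
        L(P,[[60,80,30],[-19,80,38],[-19,-80,38],[60,-80,30]],(255,255,0))
        L(q,[[-25,50,4],[35,50,4],[35,-50,4],[-25,-50,4]],(0,255,0),zz)
        L(q,[[-35,50,0],[-35,50,50],[-35,-50,50],[-25,-50,50],[-25,50,50],[-35,50,50]],(0,0,255),zz)
        cv2.imwrite(f"pics/{tag}_{n}.png",z)
E
python3 -c "
from look import *
look('a',0,-.05)"
```

```text
time: 8.43
eef_pos: [0.5316, -0.1149, 0.1498]
orientation: [-1.866, -2.526, 0.001]
wrist_force: [0.3, -0.1, -2.4]
gripper_width: 0.0098
time: 8.85
eef_pos: [0.4761, 0.0146, 0.1502]
orientation: [-1.866, -2.527, 0.001]
wrist_force: [0.1, 0.4, -2.0]
gripper_width: 0.01
time: 9.27
eef_pos: [0.4167, 0.1427, 0.1503]
orientation: [-1.866, -2.527, 0.001]
wrist_force: [0.5, 0.2, -1.7]
gripper_width: 0.0098
time: 9.68
eef_pos: [0.3951, 0.1872, 0.1503]
orientation: [1.875, 2.52, -0.001]
wrist_force: [-0.1, -1.4, -2.0]
gripper_width: 0.0099
t 9.68 p [0.3951 0.1872 0.1503] tooly heading 0.2913 toolx 1.8621 zaxis [-0.0004 -0.0006 -1.    ] w 0.009943528059226162 F [-0.1 -1.4 -2. ] q [-0.95  0.21  0.46  2.15 -0.12  0.81 -0.13]
shift mm now-axes [ 2.2  2.1 -0. ]
turn about tool z -0.0057
shift after turn [ 2.1  2.1 -0. ]
edge in panel (if centred): -0.052118998845549214 -0.002511842928503337 dyaw -0.005675882659782638 under z 0.12433476185230916
```

View pics/a_scene.png

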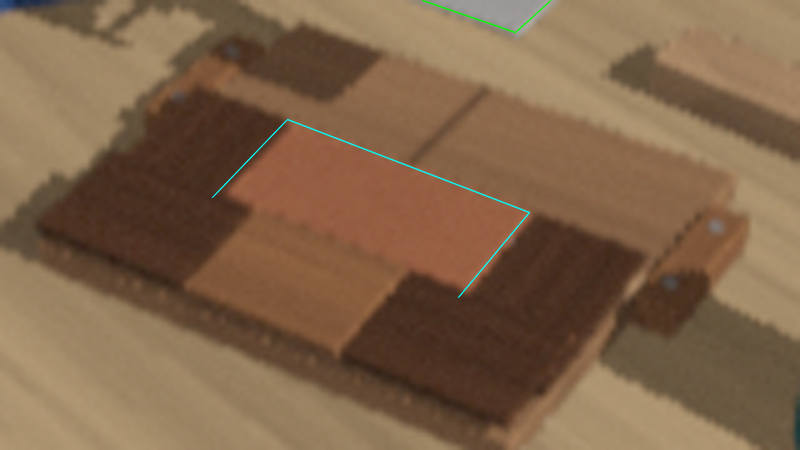

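View pics/a_top.png

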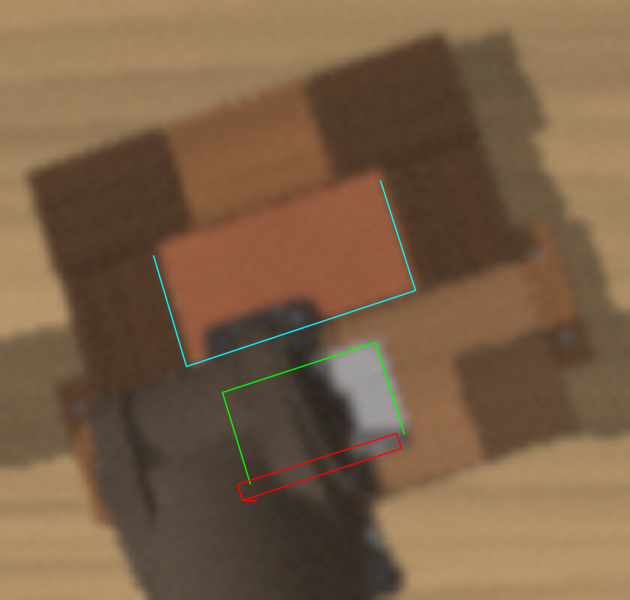

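```bash
python3 -m inch '[[[1,2,2,15,0],[1,0,0,20,0],[1,0,0,20,0],[1,0,0,15,0],[1,0,0,10,0]]]'; python3 -m inch '[[[1,0,0,10,0],[1,0,0,5,0],[1,0,0,4,-0.005],[1,0,0,0,0],[1,0,0,0,0]]]'; python3 -c "
from look import *
look('b',0,-.05,(('scene',300,165,160,110,5),('top',215,165,105,100,6)))"
```

```text
time: 10.2
eef_pos: [0.3966, 0.1884, 0.0692]
orientation: [1.878, 2.518, -0.003]
wrist_force: [0.8, -0.5, -1.5]
gripper_width: 0.0099
time: 10.62
eef_pos: [0.3969, 0.1898, 0.0519]
orientation: [1.87, 2.524, 0.001]
wrist_force: [1.1, -0.5, -1.9]
gripper_width: 0.0097
t 10.62 p [0.3969 0.1898 0.0519] tooly heading 0.2958 toolx 1.8666 zaxis [ 0.0003  0.0003 -1.    ] w 0.009735637966548237 F [ 1.1 -0.5 -1.9] q [-0.87  0.39  0.38  2.22 -0.27  0.56  0.01]
shift mm now-axes [ 0.2 -0.4 -0. ]
turn about tool z -0.0012
shift after turn [ 0.2 -0.4 -0. ]
edge in panel (if centred): -0.049621081396819804 -0.0002426165459877474 dyaw -0.0011986717918735512 under z 0.02593307119900318
```

View pics/b_scene.png

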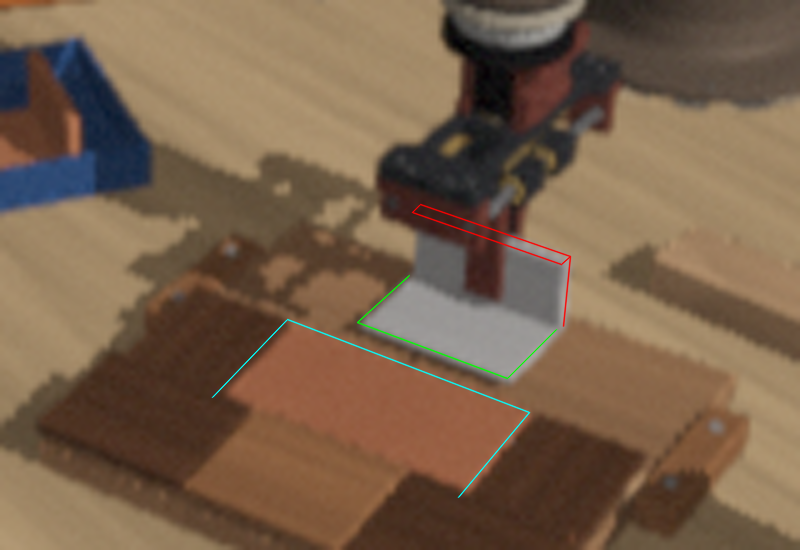

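```bash
python3 -m inch '[[[1,0,0,3,0],[1,0,0,2,0],[1,0,0,1,0],[1,0,0,0,0],[1,0,0,0,0]]]'; python3 -m inch '[[[1,0,0,1,0],[1,0,0,0,0],[1,0,0,0,0],[1,0,0,0,0],[1,0,0,0,0]]]'; python3 -m inch '[[[1,0,0,1,0],[1,0,0,0,0],[1,0,0,0,0],[1,0,0,0,0],[1,0,0,0,0]]]'
```

```text
time: 11.13
eef_pos: [0.3966, 0.1897, 0.0456]
orientation: [-1.87, -2.525, 0.0]
wrist_force: [0.5, 0.3, -1.4]
gripper_width: 0.0098
time: 11.55
eef_pos: [0.3967, 0.1898, 0.0447]
orientation: [-1.87, -2.525, -0.0]
wrist_force: [-0.2, -0.0, -0.9]
gripper_width: 0.01
time: 11.97
eef_pos: [0.3967, 0.1898, 0.0441]
orientation: [-1.869, -2.524, -0.001]
wrist_force: [-1.7, -1.0, 7.7]
gripper_width: 0.0098
```

```bash
python3 -m inch '[[[1,0,0,-2,0],[1,0,4,0,0],[1,0,6,0,0],[1,0,6,0,0],[1,0,6,0,0]]]'; python3 -m inch '[[[1,0,6,0,0],[1,0,6,0,0],[1,0,4,0,0],[1,0,0,0,0],[1,0,0,0,0]]]'; python3 -c "
from look import *
look('c',0,.013,(('scene',300,165,160,110,5),))"
```

```text
time: 12.38
eef_pos: [0.4186, 0.1966, 0.0456]
orientation: [1.869, 2.525, 0.0]
wrist_force: [-0.4, -0.4, -2.5]
gripper_width: 0.01
time: 12.8
eef_pos: [0.4331, 0.2008, 0.0455]
orientation: [-1.87, -2.524, 0.0]
wrist_force: [-0.1, 0.7, -1.4]
gripper_width: 0.0098
t 12.8 p [0.4331 0.2008 0.0455] tooly heading 0.2958 toolx 1.8666 zaxis [-0.0002 -0.0002 -1.    ] w 0.009801707981619378 F [-0.1  0.7 -1.4] q [-0.83  0.46  0.37  2.14 -0.29  0.59  0.04]
shift mm now-axes [ 0.3 24.9 -0. ]
turn about tool z -0.0012
shift after turn [ 0.3 24.9 -0. ]
edge in panel (if centred): -0.011890331144618878 -0.00033573747770590263 dyaw -0.0012338523037113691 under z 0.019501379680402466
```

View pics/c_scene.png

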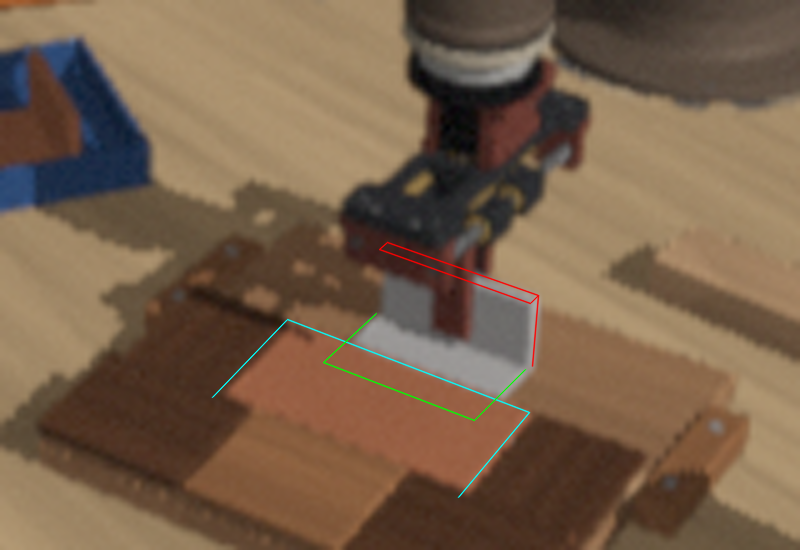

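```bash
python3 -m inch '[[[1,0,4,0,0],[1,0,5,0,0],[1,0,5,0,0],[1,0,5,0,0],[1,0,5,0,0]]]'; python3 -m inch '[[[1,0,2,0,0],[1,0,0,0,0],[1,0,0,1,0],[1,0,0,1,0],[1,0,0,0,0]]]';  python3 -m inch '[[[1,0,0,1,0],[1,0,0,0,0],[1,0,0,1,0],[1,0,0,0,0],[1,0,0,0,0]]]'; python3 -c "
from look import *
look('d',0,.013,(('scene',300,165,160,110,5),('top',215,165,105,100,6)))"
```

```text
time: 13.27
eef_pos: [0.4566, 0.2081, 0.0457]
orientation: [1.869, 2.525, 0.0]
wrist_force: [0.8, 0.3, -1.8]
gripper_width: 0.01
time: 13.68
eef_pos: [0.4578, 0.2084, 0.0442]
orientation: [-1.869, -2.524, -0.001]
wrist_force: [-1.7, -1.6, 6.0]
gripper_width: 0.0097
time: 14.1
eef_pos: [0.4577, 0.2084, 0.0438]
orientation: [-1.869, -2.523, -0.002]
wrist_force: [-8.2, -3.0, 31.4]
gripper_width: 0.0102
t 14.1 p [0.4577 0.2084 0.0438] tooly heading 0.2955 toolx 1.8663 zaxis [-0.0002  0.0017 -1.    ] w 0.0101756611063562 F [-8.2 -3.  31.4] q [-0.81  0.49  0.36  2.08 -0.29  0.62  0.05]
shift mm now-axes [ 0.2 -1.   0. ]
turn about tool z -0.0015
shift after turn [ 0.2 -1.   0. ]
edge in panel (if centred): 0.013953078992900072 -0.00026973286256747097 dyaw -0.0014857968634781615 under z 0.017828655612792826
```

View pics/d_scene.png

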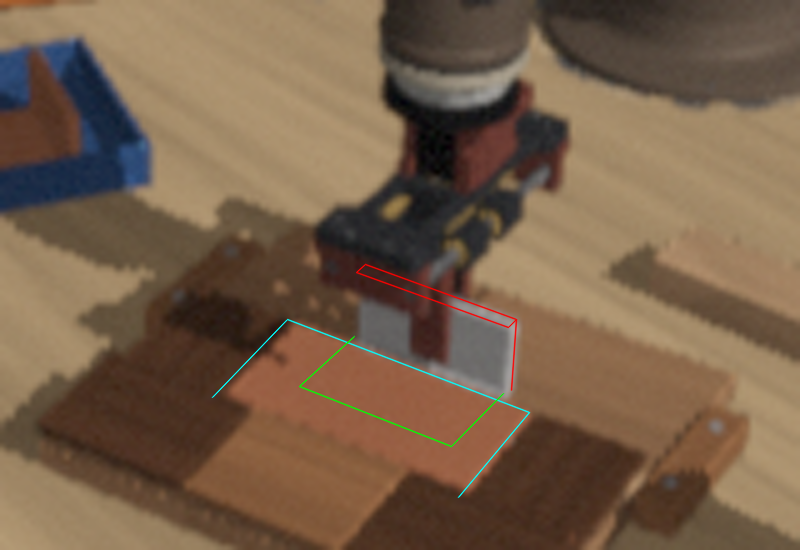

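View pics/d_top.png

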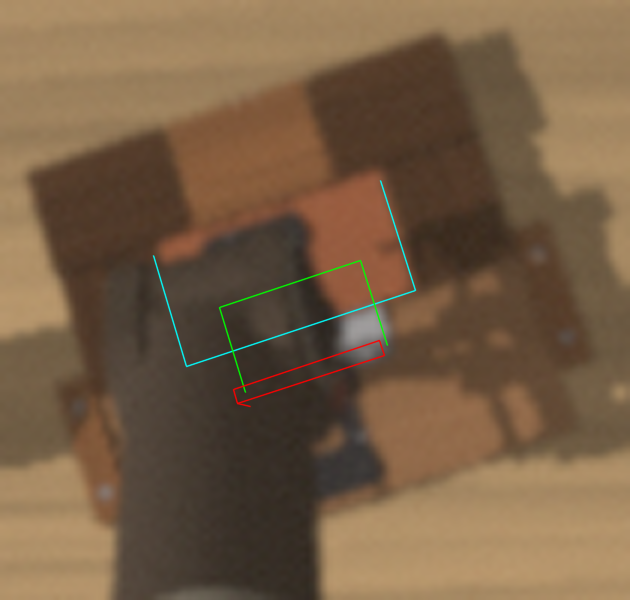

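The strip is 33 mm under the shingle, but 31 N is harder than needed. I'll ease it slightly and let it settle.

```bash
python3 -m inch '[[[1,0,0,-0.5,0],[1,0,0,0,0],[1,0,0,0,0],[1,0,0,0,0],[1,0,0,0,0]]]';  python3 -m inch '[[[1,0,0,0,0],[1,0,0,0,0],[1,0,0,0,0],[1,0,0,0,0],[1,0,0,0,0]]]'; python3 -m inch '[[[1,0,0,0,0],[1,0,0,0,0],[1,0,0,0,0],[1,0,0,0,0],[1,0,0,0,0]]]'; python3 -c "
from look import *
look('e',0,.013,(('scene',300,165,160,110,5),))"
```

```text
time: 14.62
eef_pos: [0.4578, 0.2084, 0.0438]
orientation: [-1.87, -2.524, -0.002]
wrist_force: [-5.4, -2.7, 23.2]
gripper_width: 0.0099
time: 15.03
eef_pos: [0.4578, 0.2084, 0.0438]
orientation: [-1.87, -2.524, -0.002]
wrist_force: [-6.5, -3.2, 24.1]
gripper_width: 0.0099
time: 15.45
eef_pos: [0.4577, 0.2084, 0.0438]
orientation: [-1.87, -2.524, -0.002]
wrist_force: [-6.9, -3.5, 22.9]
gripper_width: 0.0098
t 15.45 p [0.4577 0.2084 0.0438] tooly heading 0.2956 toolx 1.8664 zaxis [-0.0002  0.0014 -1.    ] w 0.009750083928765762 F [-6.9 -3.5 22.9] q [-0.81  0.49  0.36  2.08 -0.29  0.62  0.05]
shift mm now-axes [ 0.2 -1.  -0. ]
turn about tool z -0.0014
shift after turn [ 0.2 -1.  -0. ]
edge in panel (if centred): 0.013950126366271668 -0.0002579649652897408 dyaw -0.001445712180588421 under z 0.01783878440370441
```

View pics/e_scene_raw.png

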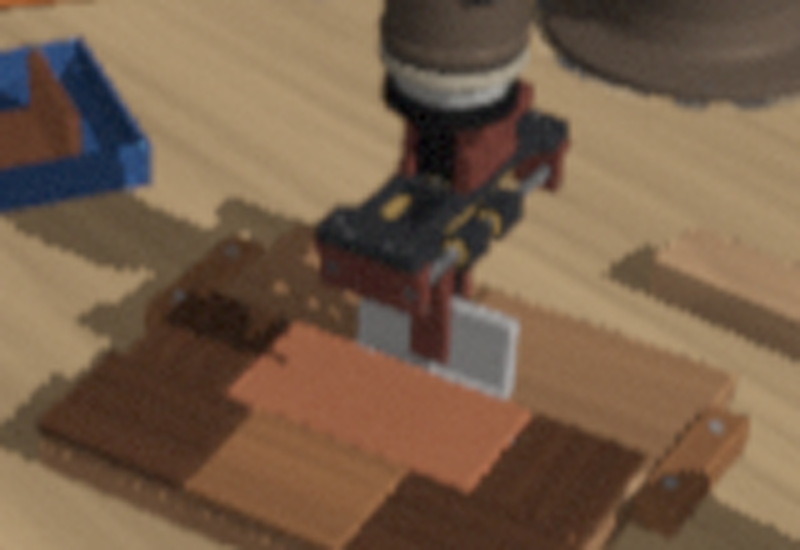

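The leaf is under the shingle, the shingle still lies flat with its butt at about (290,322)–(530,412), and the force is steady at about 23 N.

```bash
python3 -c "
from workcell import r
print(r.sign_off())"
```

```text
the job is handed in; nothing more can be done
None
```

I took the aluminium strip from the tray's far bay, slid its leaf under the reddish shingle, and handed the job in at about 15.5 s. The gripper is still holding the strip and pressing it on the board. `sign_off` gives no verdict, so the result rests on my own last checks:

| Check | Last reading | Required |
|---|---|---|
| Edge past the shingle's butt | about 33 mm (panel x about +14 mm) | 20 to 54 mm |
| Centring | within about 2 mm of centre | within 20 mm |
| Squareness | about 0.002 rad off | under 0.12 rad |
| Tool tilt, taken as the strip's tilt | about 0.002 rad | under 0.06 rad |
| Downward force on the board | about 23 N, steady | over 5 N |
| Jaw opening on the hem | 9.8 mm, fixed grip force of half the maximum | fingers on the strip with over 3 N |

- **Shingle:** it showed no visible lift in the last picture, and I felt no resistance while sliding the leaf in. I had no direct reading of its lift angle.
- **Other things:** the copper strip was still in its bay when I lifted the aluminium one. I made no contact with the glue, tin, hammer or offcut that I noticed, but I did not re-measure their positions at the end.
- **Disagreements:** the two cameras differed by about 6 mm on the panel's position and up to about 10 mm on the tray and strip. One fit of the lifted strip put it about 8 mm off along the hem. Overlays with the strip over the panel matched the pictures to about 1–2 mm, so I relied on those.
- **Pressing force:** it first reached 31 N, so I eased it to about 23 N. There is also about 8 N of sideways force left in the hold.

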